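Fit the water filter in its push-fit port

ROBOT

A 6-joint arm with a two-finger parallel gripper is mounted at the origin on the work surface. World frame = base frame: x ahead of the robot, y to its left, z up, the work surface at z = 0. Lengths are in mm, angles in rad, forces in N, time in s.
With the tool pointing down it reaches from about 225 to 725 mm from the base axis. Payload 3.1 kg.
Tool frame: the origin (TCP) lies on the mounting face of the last link; the fingertips stand 173 mm ahead of it and the grasp point (between the pads) lies 155 mm ahead of it; z points along the fingers, y is the direction in which the jaws open and shut (so a half turn about z gives the same grasp; the last joint's range is limited). The gripper opens to 85 mm and grips with 20 to 120 N. Pads are 22 mm wide; open, the fingers measure 114 mm over their backs; the gripper's body (76 mm by 85 mm) begins 54 mm behind the grasp point. The pads swing forward as they close: fully open they stand 13 mm farther back than shut.
Start: joints at [1.012, 0.048, 0.099, 1.622, 0, 1.443], TCP at [219.245, 477.022, 404.712] pointing down, gripper open.
Joint ranges: [-2.91, 2.91], [-0.99, 1.94], [-1.21, 1.42], [-2.12, 2.29], [-1.49, 1.47], [-3.14, 3.14]. Speed limits (rad/s): [2.79, 2.79, 3.14, 3.14, 3.14, 3.14].

INTERFACE

Orientations are given as [roll, pitch, yaw] about the fixed x, y, z axes, in that order (R = Rz(yaw) Ry(pitch) Rx(roll)).
In Python, from rig import observe, snapshot, job_done gives the robot as it stands.
- The arm moves only by the shell command python3 -m inch 'ROWS'. ROWS is a JSON object of lists of equal length, an entry for each row: "dp": the shift along the world's x, y, z in cm, a list of three; "twist": the turn, a rotation vector about the world's x, y, z in degrees, a list of three; "claw": the gripper's target within -1 to 1 (fully open at 1, half-way at 0, shut at -1). A call has 1 to 10 rows; each row shifts and turns the pose as measured when the row begins; what a row does not reach is not made up. A row lasts 1/10 s, in which the tool goes at most 50 mm and 8.59 degrees, less where a joint would pass 70% of its speed; a pose out of reach is approached as far as the arm can. A call is refused whole if a number of a shift passes 5 or a number of a turn 8.59, either way. A call with a gripper value outside its range is refused whole. The fingers move at their own pace and stop on an object; the grip force is fixed at half the most. Time passes only in rows, so rows that do not move let the fingers close. It gives the time, the measured TCP pose, the force and the opening at its end, in the units of the state.
- observe(): the state, without advancing time (a new reading comes with each control period).
- snapshot(name): name is "scene" or "top"; returns a dict with "img" (480x640x3 uint8, blue, green, red), "range_z" (480x640 float32, mm along the optical axis (not along the pixel's ray), 0 where there is no reading), "intrinsics" (3x3 intrinsics, pixels), "extrinsics" (4x4, takes a point from camera to world coordinates). Camera axes: x right, y up, looking along -z (the intrinsics and any distortion apply to the point x, -y, -z); pixel columns grow to the right and rows downward; lengths in mm; the calibration is good to about 2 mm. A picture is of the moment at which its call begins.
- job_done(): hands the job in, once; it reports no verdict.
The state is a dict: "time": time; "q": joint angles; "qvel": joint speeds; "tau": joint torques, N m; "position": TCP position; "eef_rot": TCP orientation; "contact_force": force on the tool from outside, world axes, zero at the start; "torque": the same for the moment, N m; "width": opening from 0.0 (shut) to 1.0 (fully open).
Only numpy, scipy, OpenCV 4.12 (cv2) and the standard library are available. Lean on these libraries where they do the work, as an engineer would, in place of code of your own. Each camera call takes 0.05 s, during which the arm holds its last target.

TASK

Fit the slim water filter to the filter station: pull the dust plug out of the station's slanting push-fit port and keep it in the aluminium bowl, then push the filter's steel stem into the port, past the stiff collet and seal, until it is fully home, and let go. Leave the canister, the glass cup, the funnel and the pestle where they are, and the bowl upright.

Things in the scene. Friction and masses are not known exactly. Their poses are not given: they have to be found in the camera images.
- station: Fixed filter station. Steel foot plate 84 mm wide, 8 mm thick, from 105 mm behind (-x) to 45 mm ahead of the origin; on it a grey riser 38 mm across with the slanting port, behind it a brass valve with black lever (top at z = 66 mm), gauge (top at 79 mm, 84 mm behind) and copper pipe. Origin on the plate's underside, below the port's stop (75 mm up); z up, x level, to the side the port faces.
- port: The station's push-fit port: grey sleeve 38 mm across with a white release ring 31 mm across, 5 mm long, at its mouth. Origin on the axis at the bottom of the bore (the stop); x is the bore's axis, out of the mouth, 35 degrees above level; y is level. Bore 17.5 mm across, 34 mm deep.
- port_mouth (a point): Centre of the port's mouth, 34 mm from the stop. Sprung collet and seal segments centred 20 mm inside it leave a 12 mm gap: spreading them takes a push of about 7 to 15 N along the axis; past them the stem slides on with about 4 to 10 N to the stop. They hold the stem by friction and do not lock.
- plug: White plastic dust plug, 30 g, at first loose in the port (no latch). Outside the port a round grip 26 mm across and 28 mm long, whose innermost 4 mm form a 31 mm collar resting on the port's mouth; inside the bore a stem 16 mm across and 15 mm long. Origin on its axis, 16 mm outside the mouth; x points out of the port along the bore.
- filter: Slim water filter lying on the mat, about 0.22 kg, 156 mm long: white round body 36 mm across, 80 mm long; grey hexagonal caps 40 mm across flats, 12 mm thick, at both ends; rear nozzle 18 mm across, 10 mm long; front steel stem tube. Origin on its axis at mid-body; x along the axis towards the stem's tip. It lies on its caps' flats, axis 24 mm above the table.
- filter_tip (a point): Centre of the end face of the filter's rigid steel stem tube, 94 mm from the filter's origin. The stem is 16 mm across and 42 mm long; its last 5 mm taper to 10 mm across.
- bowl: Aluminium bowl, 130 mm across the rim, 50 mm high, walls 3 mm. Origin at the centre of its underside, z up.
- canister: White ceramic canister with screw-top lid and knob, 100 mm across, 156 mm high, 0.75 kg. Origin at the centre of its underside, z up.
- cup: Glass cup, 72 mm across the rim, 92 mm high. Origin at the centre of its underside, z up.
- funnel: Green plastic funnel standing on its wide mouth, 100 mm across there, 112 mm high. Origin at the centre of its underside, z up.
- pestle: Dark wooden pestle lying on the mat beside the filter, 150 mm long, up to 38 mm across, the handle 20 mm across. Origin on the mat below it, 60 mm from its thick end; x towards the handle's end, 90 mm away.

How it is judged (in metres and radians):
On the way, in this order (a step that is already met when the one before it is completed fails the run):
1. the dust plug is out of the port and in the bowl (horizontal distance between plug and bowl below 0.055 m and z of plug in the frame of bowl below 0.05 m), for 0.2 s.
2. the filter's stem is pushed in to the stop (x of filter_tip in the frame of port below 0.0035 m and distance between filter_tip and port below 0.006 m and angle between the x axis of filter and the x axis of port, either way round below 0.15 rad), for 0.2 s.
At the end, for the whole second after the job is handed in: The filter's stem stands in the port with its tip within 3.5 mm of the stop and the filter within 0.15 rad of the bore's axis, at rest; the dust plug lies at rest in the bowl (within 55 mm of its centre and no higher than the rim); the bowl is upright (within 0.15 rad) (all of step 1 and all of step 2 and linear speed of filter below 0.02 m/s and linear speed of plug below 0.03 m/s and angle between bowl's own z axis and vertical below 0.15 rad); the robot touches nothing.
It fails at once if the canister, cup, funnel or pestle is shifted by more than 30 mm, or one that stands is tipped (distance of any of canister, cup, funnel, pestle from where it was at the start of the episode above 0.03 m or angle between any of canister, cup, funnel's own z axis and vertical above 0.3 rad).
It fails at once if the bowl is tipped over (angle between bowl's own z axis and vertical above 0.5 rad).
It also fails if it takes over 59 s, if anything falls off the work surface, if the arm or the gripper's body presses on something with over 40 N, if the wrist force passes 120 N, or if a joint passes its speed limit or range.

## Working session

There is one attempt and no reset: what is moved stays moved. The work goes in short steps, Python scripts to look and compute and a shell command to move; the robot and the scene stay as the last step left them, time stands still between calls to the robot, and variables do not carry over. Pictures are saved under pics/ and viewed, and the job is handed in when it is done.

```bash
mkdir -p pics; ls
python3 - <<'E'
from rig import observe,snapshot
import cv2,numpy as np
for n in("scene","top"):
    s=snapshot(n); cv2.imwrite(f"pics/{n}0.png",s["img"]); np.savez(f"{n}0.npz",**s); print(n,s["intrinsics"].tolist(),np.round(s["extrinsics"],3).tolist())
print(observe())
E
```

```text
pics
scene [[488.49266977462906, 0.0, 323.19398182507433], [0.0, 488.49266977462906, 244.7020009178296], [0.0, 0.0, 1.0]] [[-0.47, -0.503, 0.725, 1245.258], [0.882, -0.256, 0.394, 392.417], [-0.013, 0.826, 0.564, 652.894], [0.0, 0.0, 0.0, 1.0]]
top [[473.5999818919055, 0.0, 320.6412119787303], [0.0, 473.5999818919055, 239.7510408889424], [0.0, 0.0, 1.0]] [[0.01, 1.0, -0.022, 512.476], [-1.0, 0.01, -0.004, 16.535], [-0.004, 0.022, 1.0, 870.736], [0.0, 0.0, 0.0, 1.0]]
{'time': 0.1, 'q': array([1.01218706e+00, 4.86738978e-02, 9.77366297e-02, 1.62200901e+00,
       1.05546015e-05, 1.44298998e+00]), 'qvel': array([ 0.00214912, -0.00155421,  0.00369043,  0.00207149,  0.00084714,
       -0.00062355]), 'tau': array([ 2.47038392e-03, -3.39851296e+01,  3.20935607e+01,  1.58728956e-02,
       -1.67611447e-04,  8.05676933e-06]), 'position': array([219.15117995, 476.86160853, 403.62631066]), 'eef_rot': array([-3.13946158e+00, -2.84498081e-04,  2.71078942e+00]), 'contact_force': array([ 0.05435328, -0.75626963,  0.17124521]), 'torque': array([-0.03828691, -0.00481568,  0.01063931]), 'width': 1.0023960003965378}
```

View pics/scene0.png

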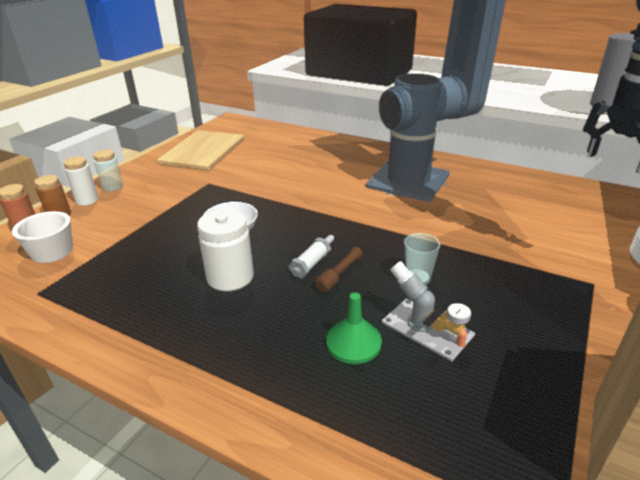

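View pics/top0.png

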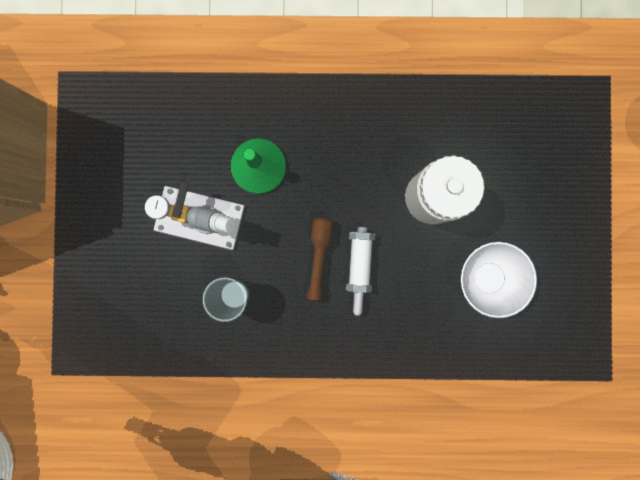

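The scene view has the station at around (430,320), with the plug at (402,270). In the top view the station is at (200,217), the plug at (225,225), the filter at (360,270) with its stem towards the robot, and the bowl at (498,280). Next I'll zoom in and measure.

```bash
cat > h.py <<'E'
import numpy as np,cv2
from scipy.spatial.transform import Rotation as R
def load(n): return dict(np.load(n+".npz"))
def ray(s,u,v):
    K=s["intrinsics"];E=s["extrinsics"]
    d=np.array([(u-K[0,2])/K[0,0],-(v-K[1,2])/K[1,1],-1.0])
    return E[:3,3],E[:3,:3]@d
def onplane(s,u,v,z):
    o,d=ray(s,u,v); return o+d*(z-o[2])/d[2]
def depthpt(s,u,v):
    o,d=ray(s,u,v); return o+d*float(s["range_z"][int(round(v)),int(round(u))])
def cloud(s):
    K=s["intrinsics"];E=s["extrinsics"];z=s["range_z"]
    v,u=np.mgrid[:480,:640]
    d=np.stack([(u-K[0,2])/K[0,0]*z,-(v-K[1,2])/K[1,1]*z,-z],-1)
    return d@E[:3,:3].T+E[:3,3]
def project(s,p):
    E=s["extrinsics"];c=E[:3,:3].T@(np.asarray(p)-E[:3,3]);K=s["intrinsics"]
    return K[0,0]*c[0]/-c[2]+K[0,2],K[1,1]*-c[1]/-c[2]+K[1,2]
def tri(s1,uv1,s2,uv2):
    o1,d1=ray(s1,*uv1);o2,d2=ray(s2,*uv2)
    t=np.linalg.lstsq(np.stack([d1,-d2],1),o2-o1,rcond=None)[0]
    a=o1+d1*t[0];b=o2+d2*t[1]; return (a+b)/2,np.linalg.norm(a-b)
E
python3 - <<'E'
from h import *
t=load("top0");s=load("scene0")
a=cv2.resize(t["img"][175:260,140:260],None,fx=6,fy=6,interpolation=cv2.INTER_CUBIC)
b=cv2.resize(s["img"][250:365,375:485],None,fx=5,fy=5,interpolation=cv2.INTER_CUBIC)
c=cv2.resize(t["img"][210:325,300:385],None,fx=5,fy=5,interpolation=cv2.INTER_CUBIC)
cv2.imwrite("pics/a.png",a);cv2.imwrite("pics/b.png",b);cv2.imwrite("pics/c.png",c)
C=cloud(t)
for n,(u,v) in dict(mat=(400,120),plate=(233,243),plug=(222,225),bowlc=(490,278),filt=(360,262)).items(): print(n,np.round(C[v,u],1))
E
```

```text
mat [ 752.6 -123.1    7.2]
plate [524.  179.5   9.8]
plug [550.9 176.3 120.9]
bowlc [ 465.3 -287.9    8.9]
filt [492.6 -49.3  41.1]
```

View pics/a.png

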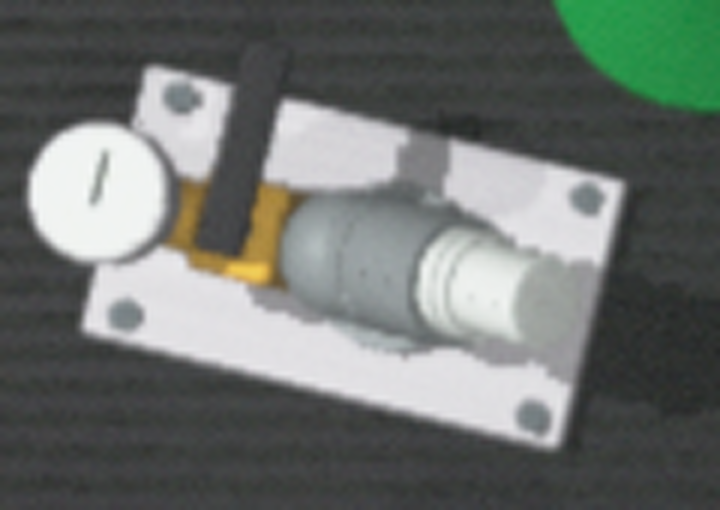

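View pics/b.png

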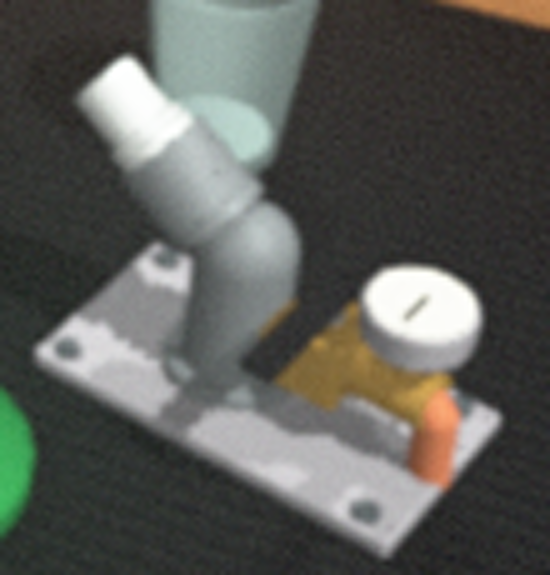

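View pics/c.png

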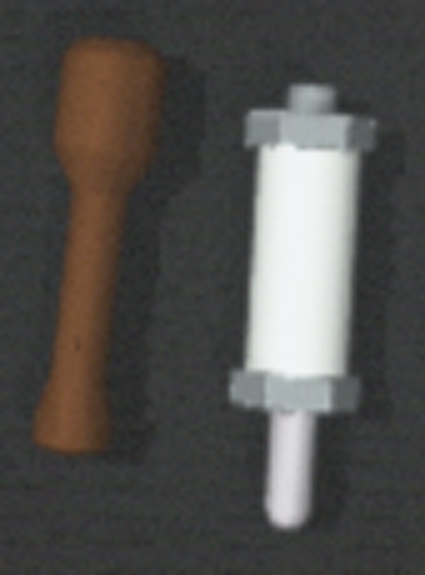

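Run:
```python
from h import *
t=load("top0");s=load("scene0");C=cloud(t);D=cloud(s)
print("mat z",np.median(C[100:140,330:400,2]),np.median(C[320:360,380:440,2]),np.median(C[270:300,180:195,2]),"scene mat",np.median(D[290:330,150:190,2]),np.median(D[390:420,450:520,2]))
print("table",np.median(C[420:440,400:500,2]),np.median(D[400:420,160:200,2]))
f=lambda x,y:((x+.5)/6-.5+140,(y+.5)/6-.5+175)
g=lambda x,y:((x+.5)/5-.5+375,(y+.5)/5-.5+250)
ct=[(627,181),(563,449),(82,332),(152,66)]
# bolts
bt=[(587,198),(533,417),(125,314),(181,97)]
bs=[(68,348),(165,258),None,(366,511)]
for a,b in zip(bt,bs):
    if b:print("bolt",np.round(tri(t,f(*a),s,g(*b))[0],1),round(tri(t,f(*a),s,g(*b))[1],2), C[tuple(np.int_(np.round(f(*a)))[::-1])])
for z in(8,12):
    P=np.array([onplane(t,*f(*c),z) for c in ct]);print(z,P.round(1).tolist())
    print("len",np.linalg.norm(P[1]-P[2]),np.linalg.norm(P[0]-P[3]),"wid",np.linalg.norm(P[0]-P[1]),np.linalg.norm(P[2]-P[3]))
    ax=(P[0]-P[3]+P[1]-P[2]);ax/=np.linalg.norm(ax);c=P.mean(0);o=c+ax*30
    print("axis yaw deg",np.degrees(np.arctan2(ax[1],ax[0])),"origin",o)
# scene plate corner near
for c in [(388,555),(35,350)]: print("scene corner",[onplane(s,*g(*c),z).round(1).tolist() for z in(8,12)])
```

```text
mat z 3.9528109396681543 4.0318228131008595 4.010237544954862 scene mat 3.624058861741844 3.946604863116022
table 0.6900219899224567 0.03595779110270314
bolt [588.2 172.1  13.4] 0.92 [587.31751218 171.87461013  16.38169087]
bolt [521.9 187.1  13.1] 0.09 [522.06550945 187.41853443  15.33592855]
bolt [617.6 295.4  13.5] 0.7 [616.96346513 293.75724798  16.24684955]
8 [[594.1, 160.5, 8.0], [512.4, 178.9, 8.0], [546.5, 325.8, 8.0], [627.8, 305.9, 8.0]]
len 150.8509292801543 149.22750794793384 wid 83.77650773469769 83.75035630657672
axis yaw deg -103.05232947834659 origin [563.41834425 213.55595209   8.        ]
12 [[593.7, 159.9, 12.0], [512.4, 178.1, 12.0], [546.3, 324.4, 12.0], [627.3, 304.6, 12.0]]
len 150.15152190036386 148.53562742174446 wid 83.38808515061208 83.36205497134205
axis yaw deg -103.05232947834659 origin [563.15074037 212.50698039  12.        ]
scene corner [[628.5, 307.4, 8.0], [632.3, 308.0, 12.0]]
scene corner [[589.1, 159.9, 8.0], [593.2, 161.3, 12.0]]
```

Run:
```python
from h import *
t=load("top0");s=load("scene0");C=cloud(t);D=cloud(s)
yaw=np.radians(-103.05);o=np.array([563.15,212.5,4.])
stop=o+[0,0,75]
ca,sa=np.cos(np.radians(35)),np.sin(np.radians(35))
X=np.array([np.cos(yaw)*ca,np.sin(yaw)*ca,sa]);Y=np.array([-np.sin(yaw),np.cos(yaw),0]);Z=np.cross(X,Y)
M=np.stack([X,Y,Z])
from scipy.optimize import least_squares
for n,cl in(("top",C),("scene",D)):
    P=cl.reshape(-1,3);L=(P-stop)@M.T
    r=np.hypot(L[:,1],L[:,2])
    for lo,hi,rad in((2,25,19),(40,60,13)):
        m=(L[:,0]>lo)&(L[:,0]<hi)&(r<rad+8)
        q=L[m]; print(n,lo,m.sum(),"mean r",r[m].mean().round(2))
        f=least_squares(lambda p:np.hypot(q[:,1]-p[0],q[:,2]-p[1])-rad,[0,0],loss='soft_l1').x
        print("  axis offset y,z",f.round(2))
    m=(r<11)&(L[:,0]>50)&(L[:,0]<80); print(n,"end x",np.percentile(L[m,0],[50,90,98]) if m.any() else None, m.sum())
mid=stop+X*50
for n,S in(("top",t),("scene",s)):
    im=S["img"].copy()
    big=cv2.resize(im,None,fx=4,fy=4,interpolation=cv2.INTER_CUBIC)
    for d in(0,34,62):
        u,v=project(S,stop+X*d);cv2.circle(big,(int(4*u+1.5),int(4*v+1.5)),4,(0,0,255),-1)
    c=(4*np.array(project(S,stop))).astype(int)
    cv2.imwrite(f"pics/chk_{n}.png",big[c[1]-250:c[1]+250,c[0]-300:c[0]+300])
```

```text
top 2 217 mean r 19.81
  axis offset y,z [-0.02  1.02]
top 40 157 mean r 12.53
  axis offset y,z [-0.08  0.18]
top end x [60.97689019 62.24427727 63.05801371] 108
scene 2 270 mean r 19.0
  axis offset y,z [-1.22  1.08]
scene 40 158 mean r 12.49
  axis offset y,z [-1.31  0.32]
scene end x [53.41609918 56.21415057 57.99613608] 10
```

View pics/chk_top.png

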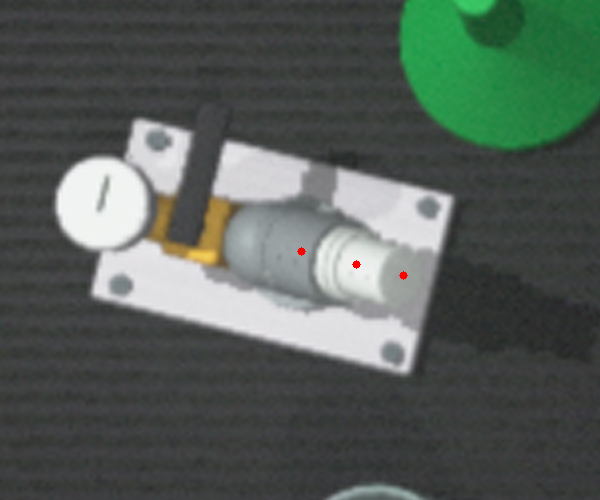

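View pics/chk_scene.png

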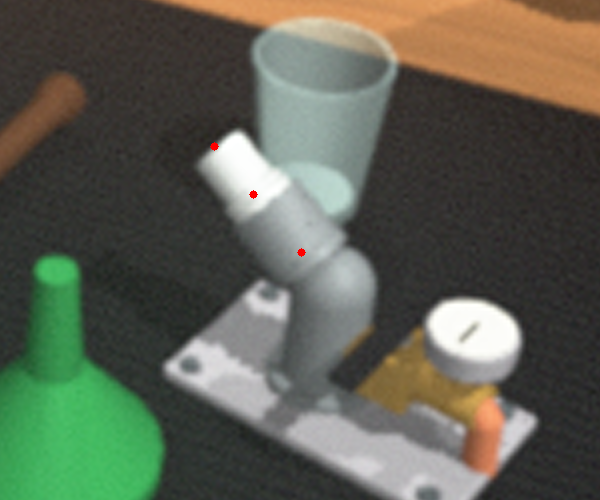

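The plug axis fits to within about 1 mm in both views. Next come the filter and bowl, and the tool targets.

```bash
cat > tgt.py <<'E'
from h import *
yaw=np.radians(-103.05)
stop=np.array([562.7,212.7,79.5])
ca,sa=np.cos(np.radians(35)),np.sin(np.radians(35))
X=np.array([np.cos(yaw)*ca,np.sin(yaw)*ca,sa]);Y=np.array([-np.sin(yaw),np.cos(yaw),0]);Z=np.cross(X,Y)
RP=np.stack([-X,Y,-Z],1)   # tool rotation for port work
def need(o,tcp,Rt):
    R0=R.from_euler('xyz',o["eef_rot"]).as_matrix()
    return (tcp-o["position"])/10,np.degrees(R.from_matrix(Rt@R0.T).as_rotvec())
E
python3 - <<'E'
from tgt import *
from rig import observe
from scipy.optimize import least_squares
t=load("top0");s=load("scene0");C=cloud(t);D=cloud(s)
# filter body: points in region
for n,cl in(("top",C),("scene",D)):
    P=cl.reshape(-1,3);m=(P[:,0]>380)&(P[:,0]<575)&(P[:,1]>-85)&(P[:,1]<-15)&(P[:,2]>10)&(P[:,2]<60)
    q=P[m];print(n,m.sum(),"range x",np.percentile(q[:,0],[1,99]).round(1))
    b=q[(q[:,0]>455)&(q[:,0]<520)]
    f=lambda p:np.hypot(b[:,1]-p[0]-p[1]*(b[:,0]-490),(b[:,2]-p[2]))-18
    r=least_squares(f,[-50,0,24],loss='soft_l1').x;print(" y0@490,slope,z",r.round(3))
tp=lambda x,y:((x+.5)/5-.5+300,(y+.5)/5-.5+210)
for nm,p,z in(("tip",(287,528),24),("noz",(313,85),24),("cap_front_out",(293,408),24),("bodyfront",(298,378),24),("bodyrear",(309,146),24)):
    print(nm,onplane(t,*tp(*p),z).round(1))
# bowl rim
hsv=cv2.cvtColor(t["img"],cv2.COLOR_BGR2HSV);m=cv2.inRange(hsv,(0,0,120),(180,60,255))
m[:, :440]=0;m[:235]=0;m[330:]=0;m[:,560:]=0
c=max(cv2.findContours(m,0,1)[0],key=cv2.contourArea);(u,v),r=cv2.minEnclosingCircle(c)
print("bowl",u,v,r,onplane(t,u,v,54).round(1),r/473*817)
for nm,(u,v),z in(("funnel",(258,166),15),("cup",(225,300),90),("pestle thick",(321,230),20),("pestle end",(315,297),14)):print(nm,onplane(t,u,v,z).round(1))
g=stop+50*X+155*Z
d,r=need(observe(),g+40*Z,RP);print("plug hover dp",d.round(2),"rot",r.round(1),"tcp",(g+40*Z).round(1))
print(X.round(3),Y.round(3),Z.round(3))
E
```

```text
top 1535 range x [403.8 552.6]
 y0@490,slope,z [-5.0322e+01 -5.0000e-02  2.4650e+01]
scene 817 range x [406.8 554.2]
 y0@490,slope,z [-49.836  -0.055  24.337]
tip [397.5 -46.1  24. ]
noz [555.5 -54.1  24. ]
cap_front_out [440.2 -47.9  24. ]
bodyfront [450.9 -49.6  24. ]
bodyrear [533.7 -52.8  24. ]
bowl 498.3343505859375 279.46807861328125 38.37712478637695 [ 465.4 -286.3   54. ] 66.2877609946511
funnel [664.2 135.1  15. ]
cup [429.  176.1  90. ]
pestle thick [548.9  19.6  20. ]
pestle end [428.   29.2  14. ]
plug hover dp [ 35.96 -19.51 -13.57] rot [-33.9 -16.8 -75.7] tcp [578.7 281.8 267.9]
[-0.185 -0.798  0.574] [ 0.974 -0.226  0.   ] [0.13  0.559 0.819]
```

```bash
python3 -m inch '{"dp":[[3.5,-1.4,-0.6],[3.5,-1.4,-0.6],[3.5,-1.4,-0.6],[3.5,-1.4,-0.6],[3.5,-1.4,-0.6],[3.5,-1.4,-0.6],[3.5,-1.4,-0.6],[3.5,-1.4,-0.6],[3.5,-1.4,-0.6],[3.5,-1.4,-0.6]],"twist":[[-3.4,-1.7,-7.5],[-3.4,-1.7,-7.5],[-3.4,-1.7,-7.5],[-3.4,-1.7,-7.5],[-3.4,-1.7,-7.5],[-3.4,-1.7,-7.5],[-3.4,-1.7,-7.5],[-3.4,-1.7,-7.5],[-3.4,-1.7,-7.5],[-3.4,-1.7,-7.5]],"claw":[1,1,1,1,1,1,1,1,1,1]}'
cat > n.py <<'E'
import sys
from tgt import *
from rig import observe
o=observe();k=sys.argv[1];a=[float(v) for v in sys.argv[2:]]
Rt=RP
if k=="port": g=stop+a[0]*X+a[1]*Z; tz=-Z   # along X, along Z
else:
    yw=np.radians(a[3]);Rt=R.from_euler('xyz',[np.pi,0,yw]).as_matrix();g=np.array(a[:3]);tz=np.array([0,0,-1.])
d,r=need(o,g-155*tz,Rt)
R0=R.from_euler('xyz',o["eef_rot"]).as_matrix();gp=o["position"]+155*R0[:,2]
print("t",round(o["time"],2),"dp cm",d.round(2),"twist",r.round(2),"|F",o["contact_force"].round(1),"w",round(o["width"],3))
print("q",o["q"].round(2),"grasp in port frame",((gp-stop)@np.stack([X,Y,Z]).T).round(1),"grasp world",gp.round(1))
E
python3 n.py port 50 40
```

```text
time: 1.1
position: [575.5, 332.2, 338.6]
eef_rot: [3.135, 0.629, 1.325]
contact_force: [0.7, 0.4, -0.0]
width: 1.005
t 1.1 dp cm [ 0.32 -5.04 -7.06] twist [1.06 0.06 0.8 ] |F [ 0.7  0.4 -0. ] w 1.005
q [ 0.51  0.77  0.83  2.09 -0.45  2.43] grasp in port frame [ 53.6 -15.1 125.7] grasp world [554.3 243.5 213.2]
```

```bash
python3 -m inch '{"dp":[[0.1,-1.3,-1.7],[0.1,-1.3,-1.8],[0.1,-1.3,-1.8],[0.1,-1.2,-1.8],[0,0,0]],"twist":[[0.3,0,0.2],[0.3,0,0.2],[0.3,0,0.2],[0.2,0,0.2],[0,0,0]],"claw":[1,1,1,1,0.3]}'
python3 n.py port 50 0
```

```text
time: 1.6
position: [589.4, 277.2, 244.1]
eef_rot: [-3.126, 0.622, 1.342]
contact_force: [-0.9, -0.2, -0.1]
width: 0.857
t 1.6 dp cm [-1.58 -1.78 -0.9 ] twist [ 0.47 -0.87  0.61] |F [-0.9 -0.2 -0.1] w 0.857
q [ 0.43  0.7   0.54  1.84 -0.47  2.34] grasp in port frame [39.8  8.8 19.4] grasp world [566.4 189.8 118.2]
```

```bash
python3 -m inch '{"dp":[[-0.5,-0.3,0.3],[-0.5,-0.3,0.3],[0,0,0],[0,0,0],[0,0,0]],"twist":[[0.4,-0.8,0.6],[0,0,0],[0,0,0],[0,0,0],[0,0,0]],"claw":[0.3,0.3,0.3,0.3,0.3]}'
python3 n.py port 50 0
```

```text
time: 2.1
position: [578.6, 272.6, 251.9]
eef_rot: [-3.141, 0.612, 1.344]
contact_force: [-0.8, 1.1, 0.1]
width: 0.651
t 2.1 dp cm [-0.51 -1.32 -1.67] twist [ 0.03 -0.06 -0.01] |F [-0.8  1.1  0.1] w 0.651
q [ 0.44  0.65  0.48  1.81 -0.47  2.33] grasp in port frame [48.3  1.9 21.7] grasp world [558.4 185.9 125. ]
```

```bash
python3 -m inch '{"dp":[[-0.2,-0.5,-0.5],[-0.2,-0.5,-0.6],[-0.1,-0.2,-0.4],[0,0,0],[0,0,0],[0,0,0]],"twist":[[0,0,0],[0,0,0],[0,0,0],[0,0,0],[0,0,0],[0,0,0]],"claw":[0.3,0.3,0.3,0.3,0.3,0.3]}'
python3 n.py port 50 0
python3 - <<'E'
from tgt import *
from rig import snapshot
for n in("scene","top"):
    s=snapshot(n); u,v=map(int,project(s,stop+50*X)); i=s["img"][v-60:v+60,u-70:u+70]
    cv2.imwrite(f"pics/g1{n}.png",cv2.resize(i,None,fx=4,fy=4,interpolation=cv2.INTER_CUBIC))
a=cv2.imread("pics/g1scene.png");b=cv2.imread("pics/g1top.png");cv2.imwrite("pics/g1.png",cv2.resize(np.hstack([a,b]),(800,343)))
E
```

```text
time: 2.7
position: [573.2, 259.9, 235.5]
eef_rot: [-3.141, 0.611, 1.344]
contact_force: [-0.9, -0.4, -0.1]
width: 0.654
t 2.7 dp cm [ 0.03 -0.05 -0.04] twist [ 0.02 -0.05 -0.02] |F [-0.9 -0.4 -0.1] w 0.654
q [ 0.42  0.62  0.41  1.76 -0.47  2.32] grasp in port frame [50.  -0.4  0.5] grasp world [553.1 173.2 108.6]
```

View pics/g1.png

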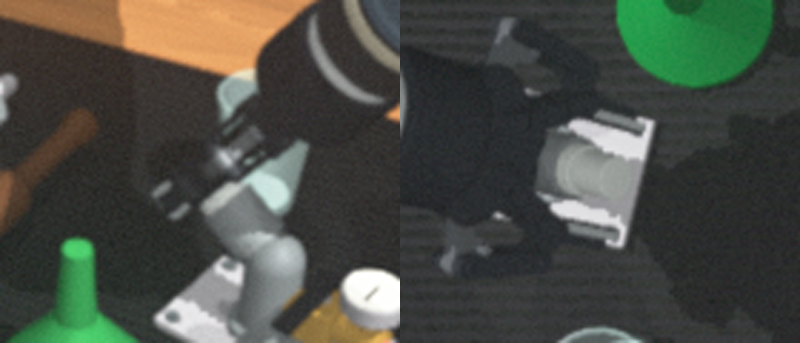

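The plug sits between the pads, centred in the top view, so I'll close the gripper.

```bash
python3 -m inch '{"dp":[[0,0,0],[0,0,0],[0,0,0],[0,0,0],[0,0,0],[0,0,0],[0,0,0],[0,0,0]],"twist":[[0,0,0],[0,0,0],[0,0,0],[0,0,0],[0,0,0],[0,0,0],[0,0,0],[0,0,0]],"claw":[-1,-1,-1,-1,-1,-1,-1,-1]}'
python3 n.py port 50 0
```

```text
time: 3.6
position: [573.5, 260.3, 236.3]
eef_rot: [3.141, 0.611, 1.344]
contact_force: [-0.2, -0.5, -0.5]
width: 0.288
t 3.6 dp cm [-0.   -0.09 -0.11] twist [-0.01  0.02 -0.05] |F [-0.2 -0.5 -0.5] w 0.288
q [ 0.42  0.62  0.41  1.76 -0.47  2.32] grasp in port frame [49.9 -0.1  1.4] grasp world [553.6 173.7 109.3]
```

```bash
python3 -m inch '{"dp":[[-0.1,-0.4,0.3],[-0.2,-0.8,0.6],[-0.2,-0.8,0.6],[-0.2,-0.8,0.6],[-0.2,-0.8,0.6],[-0.2,-0.8,0.6],[0,0,1],[0,0,1],[0,0,0],[0,0,0]],"twist":[[0,0,0],[0,0,0],[0,0,0],[0,0,0],[0,0,0],[0,0,0],[0,0,0],[0,0,0],[0,0,0],[0,0,0]],"claw":[-1,-1,-1,-1,-1,-1,-1,-1,-1,-1]}'
python3 n.py world 465 -286 120 120;python3 - <<'E'
from tgt import *
from rig import snapshot
for n in("scene","top"):
    s=snapshot(n); u,v=map(int,project(s,stop+60*X)); i=s["img"][v-80:v+80,u-80:u+80]
    cv2.imwrite(f"pics/g2{n}.png",cv2.resize(i,(400,400),interpolation=cv2.INTER_CUBIC))
a=cv2.imread("pics/g2scene.png");b=cv2.imread("pics/g2top.png");cv2.imwrite("pics/g2.png",np.hstack([a,b]))
E
```

```text
time: 4.6
position: [561.5, 211.4, 296.1]
eef_rot: [3.138, 0.609, 1.34]
contact_force: [-0.9, 0.7, -1.5]
width: 0.286
t 4.6 dp cm [ -9.65 -49.74  -2.11] twist [35.29  5.44 41.78] |F [-0.9  0.7 -1.5] w 0.286
q [ 0.36  0.49  0.35  1.8  -0.5   2.26] grasp in port frame [125.2  -0.5  21.5] grasp world [541.9 125.  168.9]
```

View pics/g2.png

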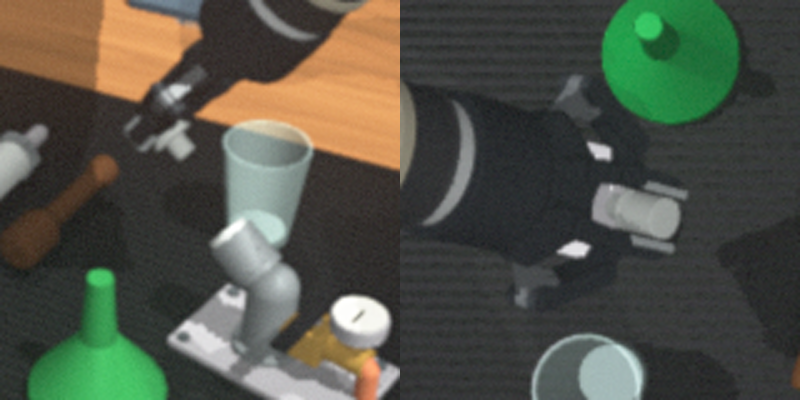

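The plug is out. Next is the carry to the bowl.

```bash
python3 n.py world 460 -286 120 177 | head -1; python3 -m inch '{"dp":[[-1.5,-1.5,0.2],[-1.5,-2.5,0],[-1.5,-3,0],[-1.5,-3,0],[-1,-3,0],[-1,-3,0],[-0.5,-3,0],[0,-3,0],[0,-3,0],[0,-3,0]],"twist":[[3.2,2.2,7],[3.2,2.2,7],[3.2,2.2,7],[3.2,2.2,7],[3.2,2.2,7],[3.2,2.2,7],[3.2,2.2,7],[3.2,2.2,7],[3.2,2.2,7],[3.2,2.2,7]],"claw":[-1,-1,-1,-1,-1,-1,-1,-1,-1,-1]}'; python3 n.py world 460 -286 120 177
```

```text
t 4.7 dp cm [-10.15 -49.75  -2.08] twist [31.57 23.99 96.66] |F [ 0.6  0.6 -0.2] w 0.282
time: 5.7
position: [470.1, -70.4, 286.9]
eef_rot: [-3.037, -0.037, 2.714]
contact_force: [0.2, 0.6, -0.4]
width: 0.283
t 5.7 dp cm [ -1.01 -21.56  -1.19] twist [ 5.33 -3.47 21.38] |F [ 0.2  0.6 -0.4] w 0.283
q [-0.26 -0.03 -0.22  1.44 -0.1   0.17] grasp in port frame [ 285.7  -35.  -134.9] grasp world [458.3 -82.8 132.8]
```

```bash
python3 -m inch '{"dp":[[-0.2,-3,-0.1],[-0.2,-3.5,-0.2],[-0.2,-3.5,-0.2],[-0.2,-3.5,-0.2],[0,-2.5,0],[0,-1.5,0],[0,0,0],[0,0,0],[0,0,0]],"twist":[[1.2,-0.8,5],[1.2,-0.8,5],[1.2,-0.8,5],[1.2,-0.8,4],[0,0,0],[0,0,0],[0,0,0],[0,0,0],[0,0,0]],"claw":[-1,-1,-1,-1,-1,-1,-1,-1,-1]}'; python3 n.py world 462 -286 48 177
```

```text
time: 6.6
position: [460.0, -253.2, 275.0]
eef_rot: [-3.14, -0.011, 3.062]
contact_force: [1.0, -0.2, -0.9]
width: 0.284
t 6.6 dp cm [ 0.2  -3.28 -7.2 ] twist [ 0.07 -0.61  1.55] |F [ 1.  -0.2 -0.9] w 0.284
q [-0.63  0.06 -0.14  1.37 -0.01 -0.55] grasp in port frame [ 414.4    3.6 -240.8] grasp world [ 458.4 -253.3  120. ]
```

```bash
python3 -m inch '{"dp":[[0.2,-1.6,-1],[0.2,-1.6,-1.3],[0,0,-1.4],[0,0,-1.4],[0,0,-1.4],[0,0,-0.7],[0,0,0],[0,0,0]],"twist":[[0,-0.3,0.8],[0,-0.3,0.8],[0,0,0],[0,0,0],[0,0,0],[0,0,0],[0,0,0],[0,0,0]],"claw":[-1,-1,-1,-1,-1,-1,-1,-1]}'; python3 n.py world 464 -286 45 177
python3 - <<'E'
from tgt import *
from rig import snapshot
for n in("scene","top"):
    s=snapshot(n); u,v=map(int,project(s,[464,-286,40])); i=s["img"][max(v-70,0):v+70,max(u-70,0):u+70]
    cv2.imwrite(f"pics/g3{n}.png",cv2.resize(i,(400,400),interpolation=cv2.INTER_CUBIC))
a=cv2.imread("pics/g3scene.png");b=cv2.imread("pics/g3top.png");cv2.imwrite("pics/g3.png",np.hstack([a,b]))
E
```

```text
time: 7.4
position: [465.2, -276.5, 198.7]
eef_rot: [3.138, -0.002, 3.102]
contact_force: [0.0, -0.6, 0.3]
width: 0.288
t 7.4 dp cm [-0.12 -0.95  0.13] twist [-0.21 -0.09 -0.75] |F [ 0.  -0.6  0.3] w 0.288
q [-0.66  0.15 -0.21  1.22  0.   -0.62] grasp in port frame [ 387.5   15.1 -315. ] grasp world [ 464.9 -275.9   43.7]
```

View pics/g3.png

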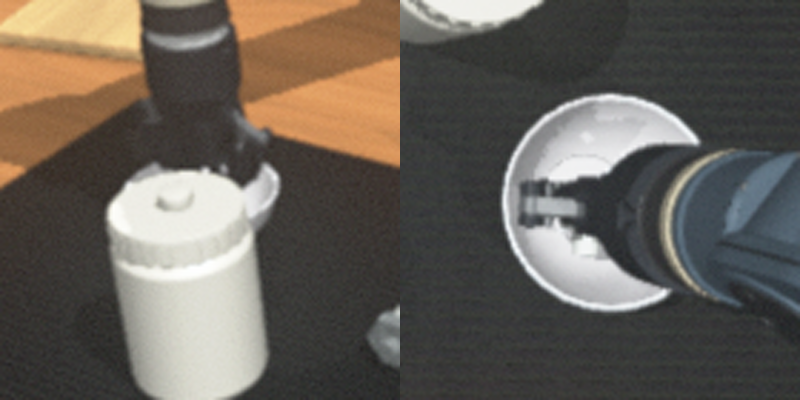

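```bash
python3 -m inch '{"dp":[[0,-0.8,0],[0,0,0],[0,0,0],[0,0,0],[0,0,0],[0,0,0],[0,0,0],[0,0,1],[0,0,1.5],[0,0,2]],"twist":[[0,0,0],[0,0,0],[0,0,0],[0,0,0],[0,0,0],[0,0,0],[0,0,0],[0,0,0],[0,0,0],[0,0,0]],"claw":[-1,-1,0,0,0,0,0,0,0,0]}'; python3 -m inch '{"dp":[[0,1,3],[0,2,3],[0,3,2],[0,3,0],[0,3,0],[0,3,0],[0.5,3,0],[0.5,2,0],[0,0,0],[0,0,0]],"twist":[[0,0,0],[0,0,0],[0,0,0],[0,0,0],[0,0,0],[0,0,0],[0,0,0],[0,0,0],[0,0,0],[0,0,0]],"claw":[0.3,0.3,0.3,0.3,0.3,0.3,0.3,0.3,0.3,0.3]}'; python3 n.py world 491 -50 90 177
python3 - <<'E'
from tgt import *
from rig import snapshot
s=snapshot("top"); cv2.imwrite("pics/g4.png",s["img"])
E
```

```text
time: 8.5
position: [464.8, -285.6, 245.8]
eef_rot: [3.138, -0.003, 3.101]
contact_force: [-0.0, 0.5, -0.2]
width: 0.498
time: 9.5
position: [474.7, -79.1, 343.1]
eef_rot: [-3.138, 0.016, 3.1]
contact_force: [0.5, 0.4, -0.2]
width: 0.651
t 9.5 dp cm [ 1.63  2.91 -9.81] twist [ 0.25  0.89 -0.61] |F [ 0.5  0.4 -0.2] w 0.651
q [-0.3  -0.08 -0.15  1.49  0.   -0.26] grasp in port frame [311.5 -17.3 -85.5] grasp world [477.1 -79.8 188.1]
```

View pics/g4.png

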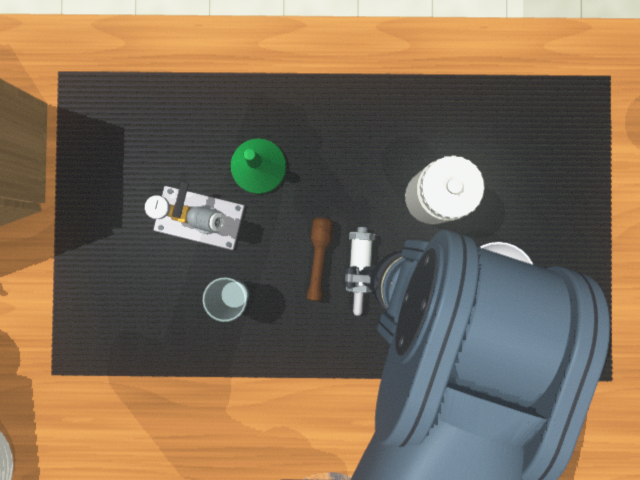

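```bash
python3 -m inch '{"dp":[[0.8,1.5,-2],[0.8,1.4,-2],[0,0,-2],[0,0,-2],[0,0,-1.5],[0,0,0],[0,0,0],[0,0,0]],"twist":[[0,0.4,-0.3],[0.2,0.4,-0.3],[0,0,0],[0,0,0],[0,0,0],[0,0,0],[0,0,0],[0,0,0]],"claw":[0.3,0.3,0.3,0.3,0.3,0.3,0.3,0.3]}'; python3 n.py world 491 -50 25 177
python3 - <<'E'
from tgt import *
from rig import snapshot
s=snapshot("top"); cv2.imwrite("pics/g5.png",s["img"]); cv2.imwrite("pics/g5s.png",snapshot("scene")["img"])
E
```

```text
time: 10.35
position: [491.5, -57.3, 248.2]
eef_rot: [-3.137, 0.006, 3.076]
contact_force: [-0.7, 0.2, -0.2]
width: 0.647
t 10.35 dp cm [-0.05  0.73 -6.82] twist [0.27 0.31 0.75] |F [-0.7  0.2 -0.2] w 0.647
q [-0.25 -0.01 -0.27  1.3  -0.   -0.19] grasp in port frame [ 236.9   -7.4 -149.2] grasp world [492.3 -58.1  93.2]
```

View pics/g5.png

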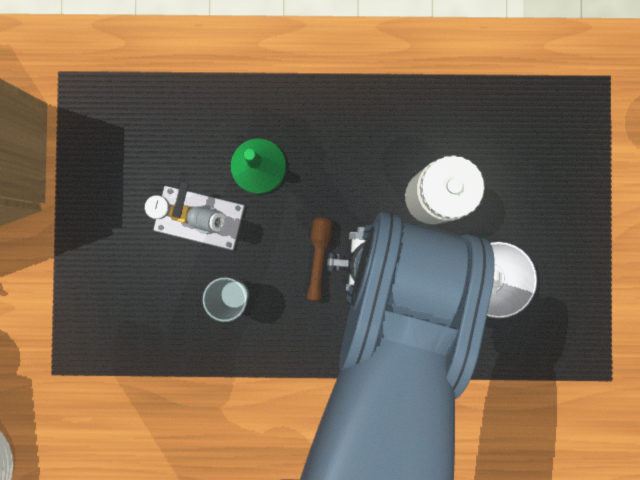

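View pics/g5s.png

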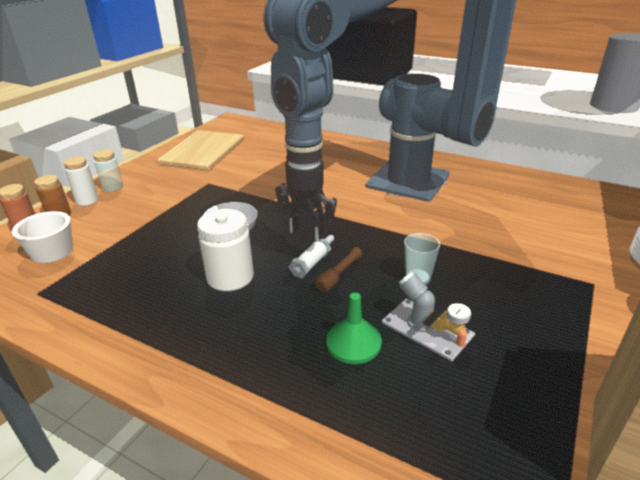

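```bash
python3 -m inch '{"dp":[[-0.1,0.7,-0.5],[0,0,-1],[0,0,-1],[0,0,0],[0,0,0],[0,0,0]],"twist":[[0.2,0.3,0.7],[0,0,0],[0,0,0],[0,0,0],[0,0,0],[0,0,0]],"claw":[0.3,0.3,0.3,0.3,0.3,0.3]}'; python3 n.py world 491 -50 25 177
```

```text
time: 11.05
position: [491.1, -49.3, 222.9]
eef_rot: [-3.14, 0.004, 3.09]
contact_force: [0.3, -0.4, 0.1]
width: 0.651
t 11.05 dp cm [-0.01 -0.07 -4.29] twist [ 0.1   0.2  -0.07] |F [ 0.3 -0.4  0.1] w 0.651
q [-0.24  0.   -0.31  1.25 -0.   -0.18] grasp in port frame [ 215.8  -10.  -165.3] grasp world [491.7 -49.6  67.9]
```

```bash
python3 -m inch '{"dp":[[0,0,-1.2],[0,-0.1,-1.2],[0,0,-1],[0,0,-0.8],[0,0,0],[0,0,0],[0,0,0]],"twist":[[0,0.2,0],[0,0,0],[0,0,0],[0,0,0],[0,0,0],[0,0,0],[0,0,0]],"claw":[0.3,0.3,0.3,0.3,0.3,0.3,0.3]}'; python3 n.py world 491 -50 25 177
```

```text
time: 11.75
position: [490.5, -50.5, 176.2]
eef_rot: [-3.14, -0.002, 3.09]
contact_force: [0.4, 0.9, -0.2]
width: 0.649
t 11.75 dp cm [0.05 0.05 0.38] twist [ 0.08 -0.12 -0.05] |F [ 0.4  0.9 -0.2] w 0.649
q [-0.24  0.05 -0.36  1.16 -0.   -0.19] grasp in port frame [ 190.1  -11.2 -204.3] grasp world [490.2 -50.7  21.2]
```

```bash
python3 -m inch '{"dp":[[0,0,0.4],[0,0,0],[0,0,0],[0,0,0],[0,0,0],[0,0,0],[0,0,0],[0,0,0]],"twist":[[0,0,0],[0,0,0],[0,0,0],[0,0,0],[0,0,0],[0,0,0],[0,0,0],[0,0,0]],"claw":[0.3,0.3,-1,-1,-1,-1,-1,-1]}'; python3 n.py world 491 -50 25 177
```

```text
time: 12.55
position: [491.6, -50.6, 182.6]
eef_rot: [-3.14, 0.002, 3.09]
contact_force: [-0.1, 0.0, -0.3]
width: 0.398
t 12.55 dp cm [-0.06  0.06 -0.26] twist [ 0.12  0.11 -0.06] |F [-0.1  0.  -0.3] w 0.398
q [-0.24  0.04 -0.36  1.17 -0.   -0.19] grasp in port frame [ 193.7   -9.4 -199. ] grasp world [491.9 -51.   27.6]
```

```bash
python3 -m inch '{"dp":[[0,0,1],[0,0,2],[0,0,3],[0,0,3],[0,0,3],[0,0,3],[0,0,1],[0,0,0],[0,0,0]],"twist":[[0,0,0],[0,0,0],[0,0,0],[0,0,0],[0,0,0],[0,0,0],[0,0,0],[0,0,0],[0,0,0]],"claw":[-1,-1,-1,-1,-1,-1,-1,-1,-1]}'; python3 n.py port 175 0
python3 - <<'E'
from rig import snapshot
import cv2
cv2.imwrite("pics/g6s.png",snapshot("scene")["img"])
E
```

```text
time: 13.45
position: [486.5, -49.5, 344.3]
eef_rot: [-3.142, -0.012, 3.09]
contact_force: [0.0, 0.0, -3.2]
width: 0.403
t 13.45 dp cm [ 6.39 20.92 -3.74] twist [-32.36 -24.39 -96.49] |F [ 0.   0.  -3.2] w 0.403
q [-0.24 -0.04 -0.11  1.51 -0.   -0.19] grasp in port frame [286.6 -16.8 -66.7] grasp world [484.7 -49.4 189.3]
```

View pics/g6s.png

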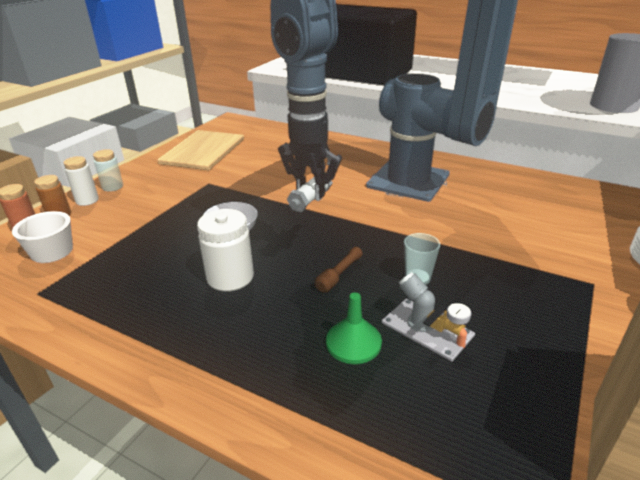

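```bash
python3 -m inch '{"dp":[[0.4,1.3,0.1],[0.4,1.3,0.1],[0.4,1.3,0.1],[0.4,1.3,0.1],[0.4,1.3,0.1],[0.4,1.3,0.1],[0.4,1.3,0.1],[0.4,1.3,0.1],[0.4,1.3,0.1],[0.4,1.3,0.1]],"twist":[[-2.6,-1.9,-7.7],[-2.6,-1.9,-7.7],[-2.6,-1.9,-7.7],[-2.6,-1.9,-7.7],[-2.6,-1.9,-7.7],[-2.6,-1.9,-7.7],[-2.6,-1.9,-7.7],[-2.6,-1.9,-7.7],[-2.6,-1.9,-7.7],[-2.6,-1.9,-7.7]],"claw":[-1,-1,-1,-1,-1,-1,-1,-1,-1,-1]}'; python3 n.py port 175 0
```

```text
time: 14.5
position: [520.1, 84.3, 329.3]
eef_rot: [-3.021, 0.484, 1.692]
contact_force: [0.6, 0.1, -2.6]
width: 0.402
t 14.5 dp cm [ 3.03  7.53 -2.25] twist [ -7.61  -5.53 -16.33] |F [ 0.6  0.1 -2.6] w 0.402
q [ 0.16  0.16  0.03  1.6  -0.47  1.67] grasp in port frame [235.8  -5.6 -26.4] grasp world [510.2  11.1 193.1]
```

```bash
python3 -m inch '{"dp":[[0.7,1.7,-0.3],[0.7,1.7,-0.3],[0.5,1.5,-0.3],[0.4,1,-0.3],[0.2,0.5,-0.2],[0,0,0],[0,0,0],[0,0,0]],"twist":[[-2.5,-1.8,-5.4],[-2.5,-1.8,-5.4],[-1.8,-1.3,-3.4],[0,0,0],[0,0,0],[0,0,0],[0,0,0],[0,0,0]],"claw":[-1,-1,-1,-1,-1,-1,-1,-1]}'; python3 n.py port 175 0
```

```text
time: 15.3
position: [543.7, 152.2, 300.4]
eef_rot: [-3.104, 0.605, 1.392]
contact_force: [0.3, 0.5, -2.6]
width: 0.405
t 15.3 dp cm [0.67 0.75 0.64] twist [-0.71 -1.66 -1.59] |F [ 0.3  0.5 -2.6] w 0.405
q [ 0.28  0.37  0.21  1.74 -0.52  2.13] grasp in port frame [177.7  -6.3 -10.3] grasp world [522.4  66.6 173. ]
```

```bash
python3 -m inch '{"dp":[[0.4,0.5,0.5],[0.3,0.3,0.3],[0,0,0],[0,0,0],[0,0,0]],"twist":[[-0.5,-1,-1],[-0.2,-0.6,-0.5],[0,0,0],[0,0,0],[0,0,0]],"claw":[-1,-1,-1,-1,-1]}'; python3 n.py port 175 3
cat > fm.py <<'E'
from tgt import *
from rig import observe,snapshot
import sys
from scipy.optimize import least_squares
o=observe();R0=R.from_euler('xyz',o["eef_rot"]).as_matrix();gp=o["position"]+155*R0[:,2]
M=np.stack([X,Y,Z]); gl=(gp-stop)@M.T
for n in("scene","top"):
    s=snapshot(n);P=cloud(s).reshape(-1,3);col=s["img"].reshape(-1,3).astype(int)
    L=(P-stop)@M.T; a=L[:,0]-gl[0]; r=np.hypot(L[:,1]-gl[1],L[:,2]-gl[2]+3)
    # port check (bare sleeve)
    m=(L[:,0]>3)&(L[:,0]<27)&(np.hypot(L[:,1],L[:,2])<25);q=L[m]
    f=least_squares(lambda p:np.hypot(q[:,1]-p[0],q[:,2]-p[1])-19,[0,0],loss='soft_l1').x
    print(n,"sleeve off",m.sum(),f.round(2))
    # stem
    for nm,lo,hi,rad in(("stem",-88,-56,8),("body",-38,38,18)):
        m=(a>lo)&(a<hi)&(r<rad+6)&(col.min(1)>(90 if rad==8 else 120)); q=L[m]
        if m.sum()<15: print(n,nm,m.sum());continue
        am=(lo+hi)/2+gl[0]
        f=least_squares(lambda p:np.hypot(q[:,1]-p[0]-p[2]*(q[:,0]-am),q[:,2]-p[1]-p[3]*(q[:,0]-am))-rad,[gl[1],gl[2]-3,0,0],loss='soft_l1').x
        print(n,nm,m.sum(),"at x",am.round(1),"y,z",f[:2].round(2),"slopes",f[2:].round(3))
    m=(r<8)&(a<-60); print(n,"tip min x",np.percentile(L[m,0],[1,3,10]).round(1) if m.any() else None)
    u,v=map(int,project(s,stop+80*X)); i=s["img"][v-75:v+75,u-75:u+75]
    cv2.imwrite(f"pics/tmp{n}.png",cv2.resize(i,(400,400),interpolation=cv2.INTER_CUBIC))
a=cv2.imread("pics/tmpscene.png");b=cv2.imread("pics/tmptop.png");cv2.imwrite(f"pics/{sys.argv[1]}.png",np.hstack([a,b]))
E
python3 fm.py h1
```

```text
time: 15.8
position: [550.6, 158.0, 311.1]
eef_rot: [3.139, 0.609, 1.34]
contact_force: [-0.5, -0.5, -2.6]
width: 0.4
t 15.8 dp cm [ 0.02  0.34 -0.18] twist [-0.06  0.13  0.08] |F [-0.5 -0.5 -2.6] w 0.4
q [ 0.29  0.39  0.25  1.76 -0.52  2.18] grasp in port frame [178.5   0.7   2.6] grasp world [530.7  71.5 184. ]
scene sleeve off 281 [-0.5   0.85]
scene stem 146 at x 106.5 y,z [ 0.18 -0.66] slopes [-0.027  0.002]
scene body 420 at x 178.5 y,z [ 0.13 -0.69] slopes [-0.    -0.005]
scene tip min x [-142.2 -139.8 -135.3]
top sleeve off 0 [0. 0.]
top stem 0
top body 745 at x 178.5 y,z [ 1.14 -0.62] slopes [-0.009 -0.003]
top tip min x None
```

View pics/h1.png

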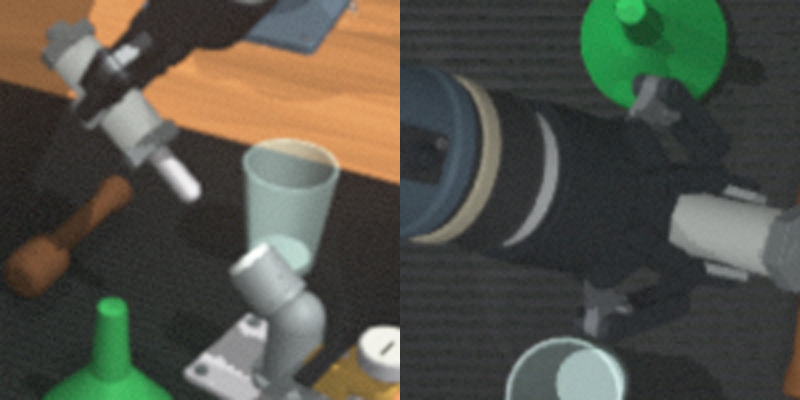

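```bash
python3 -m inch '{"dp":[[0.14,0.65,-0.44],[0.14,0.65,-0.44],[0.14,0.65,-0.44],[0.14,0.65,-0.44],[0.1,0.5,-0.34],[0,0,0],[0,0,0],[0,0,0]],"twist":[[0,0.1,0.1],[0,0,0],[0,0,0],[0,0,0],[0,0,0],[0,0,0],[0,0,0],[0,0,0]],"claw":[-1,-1,-1,-1,-1,-1,-1,-1]}'; python3 n.py port 138 3.8; python3 fm.py h2
```

```text
time: 16.7
position: [557.3, 192.6, 286.0]
eef_rot: [-3.138, 0.611, 1.347]
contact_force: [-0.2, 0.2, -2.4]
width: 0.398
t 16.7 dp cm [ 0.04 -0.13  0.27] twist [-0.02 -0.16 -0.11] |F [-0.2  0.2 -2.4] w 0.398
q [ 0.34  0.46  0.29  1.76 -0.51  2.23] grasp in port frame [135.5  -0.9   2.3] grasp world [537.1 106.  159.1]
scene sleeve off 281 [-0.64  0.55]
scene stem 147 at x 63.5 y,z [-1.71 -0.93] slopes [-0.022  0.007]
scene body 458 at x 135.5 y,z [-1.46 -0.93] slopes [0.    0.001]
scene tip min x [-142.1 -139.6 -135. ]
top sleeve off 0 [0. 0.]
top stem 0
top body 707 at x 135.5 y,z [-0.4  -0.81] slopes [ 0.003 -0.002]
top tip min x None
```

View pics/h2.png

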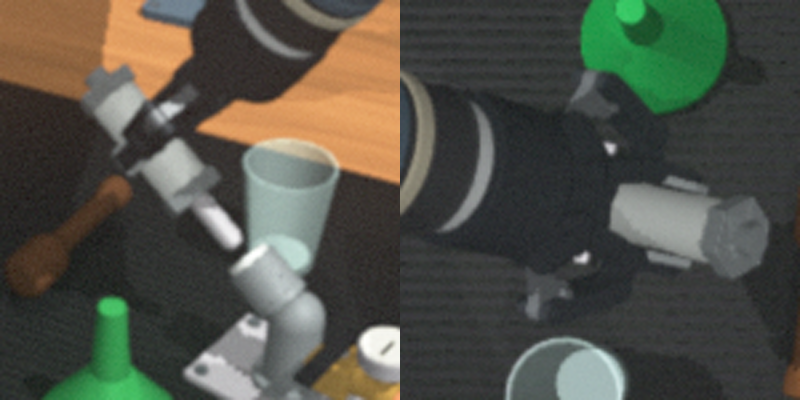

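```bash
python3 -m inch '{"dp":[[0.1,0.06,0.12],[0,0,0],[0,0,0]],"twist":[[0,-0.1,-0.1],[0,0,0],[0,0,0]],"claw":[-1,-1,-1]}'; python3 n.py port 120 3.7; python3 -m inch '{"dp":[[0.09,0.4,-0.29],[0.09,0.4,-0.29],[0.09,0.4,-0.29],[0,0,0],[0,0,0]],"twist":[[0,0,0],[0,0,0],[0,0,0],[0,0,0],[0,0,0]],"claw":[-1,-1,-1,-1,-1]}';python3 n.py port 115 3.7
```

```text
time: 17.1
position: [558.6, 192.5, 288.5]
eef_rot: [3.141, 0.61, 1.341]
contact_force: [-0.1, -0.0, -3.1]
width: 0.4
t 17.1 dp cm [ 0.25  1.31 -1.02] twist [-0.04  0.05  0.06] |F [-0.1 -0.  -3.1] w 0.4
q [ 0.34  0.46  0.3   1.76 -0.51  2.23] grasp in port frame [136.6   0.5   4.4] grasp world [538.5 106.1 161.5]
time: 17.6
position: [561.5, 205.7, 278.8]
eef_rot: [3.141, 0.61, 1.342]
contact_force: [0.7, 0.1, -2.1]
width: 0.4
t 17.6 dp cm [ 0.05  0.39 -0.33] twist [-0.05  0.04  0.06] |F [ 0.7  0.1 -2.1] w 0.4
q [ 0.35  0.49  0.32  1.76 -0.5   2.25] grasp in port frame [120.    0.4   4.2] grasp world [541.4 119.2 151.8]
```

```bash
python3 -m inch '{"dp":[[0.09,0.4,-0.29],[0.09,0.4,-0.29],[0,0,0]],"twist":[[0,0,0],[0,0,0],[0,0,0]],"claw":[-1,-1,-1]}';python3 n.py port 94 3.7
```

```text
time: 17.9
position: [563.4, 214.4, 272.3]
eef_rot: [3.141, 0.61, 1.342]
contact_force: [-0.1, -0.0, -3.6]
width: 0.402
t 17.9 dp cm [ 0.25  1.2  -0.89] twist [-0.05  0.03  0.06] |F [-0.1 -0.  -3.6] w 0.402
q [ 0.36  0.51  0.33  1.76 -0.49  2.26] grasp in port frame [109.    0.2   4. ] grasp world [543.3 127.9 145.3]
```

```bash
for i in 1; do python3 -m inch '{"dp":[[0.11,0.48,-0.34],[0.11,0.48,-0.34],[0.11,0.48,-0.34]],"twist":[[0,0,0],[0,0,0],[0,0,0]],"claw":[-1,-1,-1]}'; done;python3 n.py port 94 3.7
```

```text
time: 18.2
position: [566.4, 226.5, 264.2]
eef_rot: [3.141, 0.621, 1.343]
contact_force: [-1.1, -3.2, 0.3]
width: 0.401
t 18.2 dp cm [-0.06 -0.02 -0.08] twist [ 0.56 -0.09 -0.  ] |F [-1.1 -3.2  0.3] w 0.401
q [ 0.38  0.54  0.36  1.77 -0.5   2.28] grasp in port frame [95.7  0.6  4.5] grasp world [546.2 138.7 138.1]
```

```bash
python3 -m inch '{"dp":[[0.09,0.4,-0.29],[0.09,0.4,-0.29]],"twist":[[0,0,0],[0,0,0]],"claw":[-1,-1]}';python3 n.py port 94 3.7; python3 fm.py h3
```

```text
time: 18.4
position: [567.7, 231.8, 260.5]
eef_rot: [3.141, 0.635, 1.346]
contact_force: [-5.8, -14.9, 9.7]
width: 0.401
t 18.4 dp cm [-0.18 -0.54  0.29] twist [ 1.33 -0.3  -0.15] |F [ -5.8 -14.9   9.7] w 0.401
q [ 0.39  0.56  0.37  1.78 -0.51  2.29] grasp in port frame [91.3  0.8  4.6] grasp world [547.2 142.2 135.6]
scene sleeve off 281 [-0.63  0.68]
scene stem 33 at x 19.3 y,z [19.5  12.63] slopes [-1.344 -0.747]
scene body 515 at x 91.3 y,z [0.45 1.45] slopes [0.    0.016]
scene tip min x [-145.4 -144.5 -141.4]
top sleeve off 0 [0. 0.]
top stem 0
top body 669 at x 91.3 y,z [1.19 1.3 ] slopes [0.004 0.015]
top tip min x None
```

View pics/h3.png

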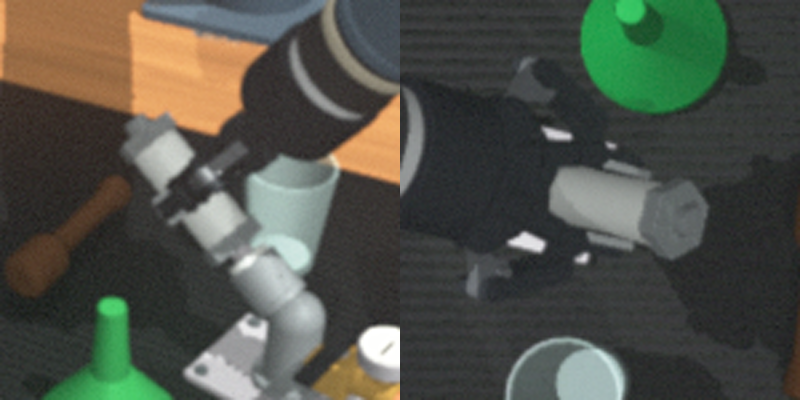

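```bash
python3 -m inch '{"dp":[[0.07,0.32,-0.23],[0.07,0.32,-0.23],[0.07,0.32,-0.23]],"twist":[[0.5,0,0],[0,0,0],[0,0,0]],"claw":[-1,-1,-1]}';python3 n.py port 94 3.7
cat > prof.py <<'E'
from tgt import *
from rig import snapshot
M=np.stack([X,Y,Z])
s=snapshot("scene");
g=cv2.cvtColor(s["img"],cv2.COLOR_BGR2GRAY)
P=cloud(s).reshape(-1,3);L=(P-stop)@M.T;r=np.hypot(L[:,1],L[:,2]);gg=g.reshape(-1)
for x in range(26,150,2):
    m=(L[:,0]>=x)&(L[:,0]<x+2)&(r<30)
    if m.sum()>3: print(x,m.sum(),"rmed %.1f r90 %.1f grey %d"%(np.median(r[m]),np.percentile(r[m],90),np.median(gg[m])))
E
python3 prof.py
```

```text
time: 18.8
position: [568.8, 234.4, 259.8]
eef_rot: [-3.138, 0.652, 1.351]
contact_force: [-4.9, -9.6, 6.7]
width: 0.401
t 18.8 dp cm [-0.3  -0.8   0.36] twist [ 2.24 -0.69 -0.33] |F [-4.9 -9.6  6.7] w 0.401
q [ 0.4   0.58  0.39  1.8  -0.52  2.3 ] grasp in port frame [91.3  1.3  5.8] grasp world [547.8 142.8 136.6]
26 24 rmed 19.2 r90 20.8 grey 152
28 20 rmed 16.1 r90 18.6 grey 177
30 16 rmed 16.1 r90 18.0 grey 186
32 17 rmed 14.4 r90 17.0 grey 169
34 10 rmed 8.1 r90 10.2 grey 149
36 9 rmed 8.4 r90 9.8 grey 148
38 9 rmed 8.4 r90 10.2 grey 136
40 24 rmed 22.2 r90 23.9 grey 121
42 26 rmed 22.5 r90 24.8 grey 114
44 27 rmed 21.6 r90 24.1 grey 112
46 27 rmed 22.5 r90 24.0 grey 113
48 30 rmed 22.3 r90 24.4 grey 115
50 24 rmed 22.2 r90 24.1 grey 128
52 23 rmed 19.6 r90 20.7 grey 154
54 23 rmed 19.2 r90 20.8 grey 177
56 23 rmed 19.1 r90 20.4 grey 189
58 22 rmed 19.3 r90 21.0 grey 184
60 22 rmed 19.5 r90 21.3 grey 186
62 22 rmed 19.5 r90 21.1 grey 186
64 21 rmed 19.9 r90 21.3 grey 188
66 22 rmed 19.7 r90 21.8 grey 190
68 22 rmed 19.4 r90 21.3 grey 188
70 23 rmed 19.3 r90 20.6 grey 191
72 21 r
[... 397 characters left out ...]
92
110 21 rmed 19.9 r90 21.9 grey 195
112 22 rmed 20.4 r90 21.5 grey 192
114 21 rmed 20.5 r90 22.4 grey 188
116 18 rmed 20.5 r90 22.1 grey 195
118 22 rmed 20.6 r90 22.0 grey 185
120 23 rmed 20.6 r90 22.7 grey 194
122 21 rmed 20.6 r90 22.8 grey 189
124 20 rmed 21.3 r90 22.9 grey 194
126 21 rmed 21.0 r90 22.8 grey 189
128 20 rmed 20.9 r90 22.7 grey 190
130 23 rmed 20.3 r90 23.8 grey 167
132 31 rmed 22.4 r90 26.0 grey 132
134 25 rmed 23.8 r90 25.7 grey 119
136 26 rmed 23.7 r90 25.5 grey 118
138 28 rmed 24.2 r90 26.6 grey 118
140 26 rmed 24.4 r90 26.4 grey 117
142 24 rmed 24.5 r90 26.4 grey 120
144 7 rmed 14.1 r90 22.0 grey 107
146 11 rmed 12.2 r90 13.2 grey 119
148 9 rmed 12.4 r90 14.3 grey 120
```

```bash
python3 -m inch '{"dp":[[-0.1,-0.25,0],[-0.1,-0.2,0.05],[0,0,0],[0,0,0]],"twist":[[1.1,-0.3,-0.2],[1,-0.3,-0.1],[0,0,0],[0,0,0]],"claw":[-1,-1,-1,-1]}';python3 n.py port 94 3.7; python3 prof.py | sed -n '1,10p;13,16p'; python3 fm.py h4
```

```text
time: 19.25
position: [567.0, 228.9, 261.8]
eef_rot: [3.141, 0.616, 1.343]
contact_force: [-1.5, -3.2, -0.7]
width: 0.401
t 19.25 dp cm [-0.11 -0.25  0.16] twist [ 0.29 -0.03 -0.05] |F [-1.5 -3.2 -0.7] w 0.401
q [ 0.38  0.55  0.36  1.77 -0.49  2.28] grasp in port frame [91.6  0.7  4. ] grasp world [546.9 141.7 135.3]
26 24 rmed 18.6 r90 21.4 grey 177
28 20 rmed 15.9 r90 17.2 grey 226
30 17 rmed 16.0 r90 16.8 grey 226
32 17 rmed 14.7 r90 17.2 grey 200
34 9 rmed 9.0 r90 9.4 grey 167
36 10 rmed 9.1 r90 10.5 grey 146
38 9 rmed 7.3 r90 9.7 grey 146
40 19 rmed 21.5 r90 23.8 grey 138
42 26 rmed 21.6 r90 23.0 grey 132
44 26 rmed 21.5 r90 22.6 grey 119
50 25 rmed 20.9 r90 23.1 grey 127
52 26 rmed 19.3 r90 22.4 grey 151
54 21 rmed 18.1 r90 19.3 grey 178
56 22 rmed 18.3 r90 20.3 grey 187
scene sleeve off 282 [-0.76  0.65]
scene stem 36 at x 19.6 y,z [13.69  8.97] slopes [-0.824 -0.441]
scene body 512 at x 91.6 y,z [0.11 0.77] slopes [0.004 0.01 ]
scene tip min x [-143.5 -142.5 -139.6]
top sleeve off 0 [0. 0.]
top stem 0
top body 671 at x 91.6 y,z [1.1  0.69] slopes [0.001 0.009]
top tip min x None
```

View pics/h4.png

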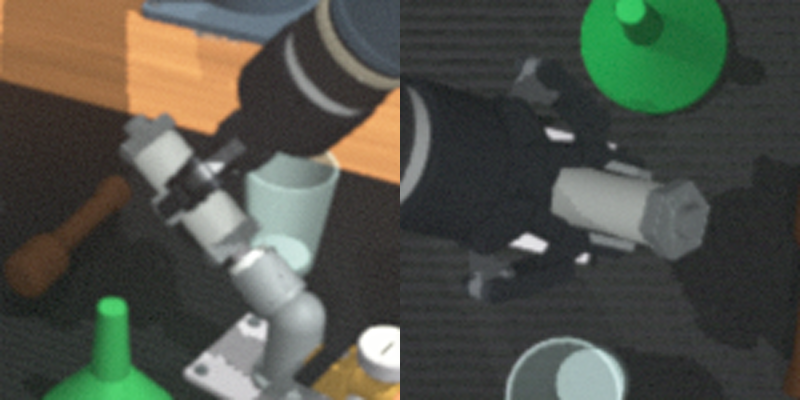

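The cap-to-ring gap is about 7 mm against a nominal 8 mm, and the force rose to 19 N without further advance, so the stem is at the stop. I'll check the bowl before letting go.

Run:
```python
from tgt import *
from rig import snapshot
s=snapshot("top");cv2.imwrite("pics/b1.png",cv2.resize(s["img"][225:335,440:560],None,fx=5,fy=5,interpolation=cv2.INTER_CUBIC))
P=cloud(s)[240:320,460:540].reshape(-1,3);d=P[:,:2]-[465.4,-286.3];m=np.hypot(*d.T)<48
q=P[m];h=q[q[:,2]>22];print(len(h),h.mean(0).round(1) if len(h) else q[:,2].max(),q[:,2].max())
```

```text
708 [ 462.  -290.    28.1] 42.22802384710792
```

View pics/b1.png

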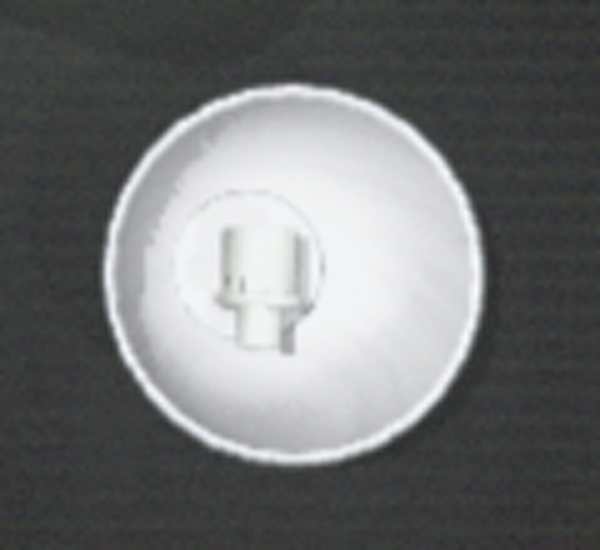

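The plug lies on the bowl floor near the centre. Releasing the filter now.

```bash
python3 -m inch '{"dp":[[0,0,0],[0,0,0],[0,0,0],[0,0,0],[0,0,0],[0,0,0]],"twist":[[0,0,0],[0,0,0],[0,0,0],[0,0,0],[0,0,0],[0,0,0]],"claw":[0.4,0.4,0.4,0.4,0.4,0.4]}';python3 n.py port 94 3.7; python3 -m inch '{"dp":[[0.1,0.5,0.8],[0.1,0.6,0.8],[0.1,0.6,0.8],[0.2,1,1.6],[0.2,1.1,1.6],[0.3,1.7,2.4],[0.3,1.7,2.4],[0,0,0],[0,0,0]],"twist":[[0,0,0],[0,0,0],[0,0,0],[0,0,0],[0,0,0],[0,0,0],[0,0,0],[0,0,0],[0,0,0]],"claw":[0.4,0.4,0.4,0.4,0.4,0.4,0.4,0.4,0.4]}';python3 n.py port 94 3.7; python3 fm.py h5; python3 prof.py | sed -n '1,16p'
```

```text
time: 20.05
position: [567.7, 231.9, 261.7]
eef_rot: [3.138, 0.609, 1.343]
contact_force: [-0.2, -0.1, -0.3]
width: 0.7
t 20.05 dp cm [-0.18 -0.55  0.17] twist [-0.06  0.2  -0.12] |F [-0.2 -0.1 -0.3] w 0.7
q [ 0.39  0.55  0.36  1.76 -0.49  2.28] grasp in port frame [88.   1.1  5.6] grasp world [548.2 145.4 134.6]
time: 20.95
position: [580.2, 309.1, 374.2]
eef_rot: [3.134, 0.606, 1.341]
contact_force: [0.3, -0.3, 0.3]
width: 0.697
t 20.95 dp cm [ -1.43  -8.27 -11.08] twist [-0.21  0.42 -0.16] |F [ 0.3 -0.3  0.3] w 0.697
q [ 0.48  0.73  0.84  2.1  -0.45  2.38] grasp in port frame [ 88.1  -3.7 142.5] grasp world [561.3 222.9 246.7]
scene sleeve off 281 [-0.45  0.64]
scene stem 0
scene body 0
scene tip min x [-305.4 -304.7 -302.3]
top sleeve off 227 [0.52 0.52]
top stem 0
top body 0
top tip min x None
26 24 rmed 18.6 r90 19.8 grey 200
28 19 rmed 15.7 r90 16.5 grey 247
30 19 rmed 16.3 r90 17.5 grey 244
32 17 rmed 13.7 r90 16.8 grey 230
34 9 rmed 7.4 r90 8.3 grey 182
36 10 rmed 8.1 r90 9.1 grey 203
38 11 rmed 7.7 r90 13.2 grey 166
40 20 rmed 17.4 r90 20.5 grey 128
42 25 rmed 19.8 r90 21.9 grey 143
44 27 rmed 19.8 r90 21.7 grey 139
46 27 rmed 19.7 r90 21.7 grey 125
48 28 rmed 20.2 r90 21.8 grey 124
50 27 rmed 19.9 r90 22.1 grey 125
52 25 rmed 19.1 r90 21.9 grey 139
54 22 rmed 16.7 r90 18.8 grey 168
56 22 rmed 17.0 r90 18.2 grey 193
```

View pics/h5.png

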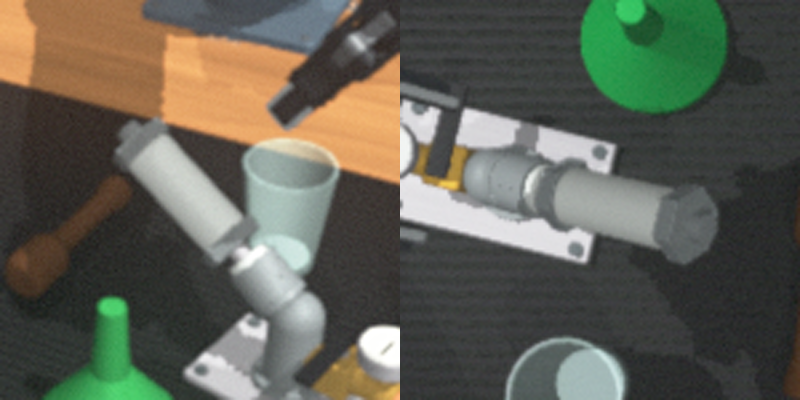

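Run:
```python
from tgt import *
from rig import snapshot,observe
from scipy.optimize import least_squares
M=np.stack([X,Y,Z])
for n in("scene","top"):
    s=snapshot(n);g=cv2.cvtColor(s["img"],cv2.COLOR_BGR2GRAY).astype(np.float32)
    P=cloud(s).reshape(-1,3);L=(P-stop)@M.T;r=np.hypot(L[:,1],L[:,2])
    m=(L[:,0]>58)&(L[:,0]<126)&(r<27);q=L[m]
    f=least_squares(lambda p:np.hypot(q[:,1]-p[0]-p[2]*(q[:,0]-94),q[:,2]-p[1]-p[3]*(q[:,0]-94))-18,[0,0,0,0],loss='soft_l1').x
    print(n,m.sum(),"y,z",f[:2].round(2),"slopes",f[2:].round(3),"angle",np.hypot(*f[2:]).round(3))
    k=(L[:,0]>34)&(L[:,0]<160)&(r<30)
    x=L[:,0]
    print("  rear cap end x ~",np.percentile(L[k&(r>14),0],99).round(1),"noz end",np.percentile(L[k,0],99.5).round(1))
    # visible-side silhouette: white body intensity edges along axis line offset to visible side
    E=s["extrinsics"];vd=E[:3,3]-(stop+60*X);vd-=vd@X*X;vd/=np.linalg.norm(vd)
    xs=np.arange(20,156,0.5)
    for rad in (17,):
        uv=np.array([project(s,stop+a*X+rad*vd+Z*(f[1]+f[3]*(a-94))) for a in xs],np.float32)
        pr=cv2.remap(g,uv[:,0].reshape(1,-1),uv[:,1].reshape(1,-1),cv2.INTER_LINEAR)[0]
        d=np.gradient(cv2.GaussianBlur(pr.reshape(1,-1),(7,1),0)[0],xs)
        print("  grad peaks",[(float(xs[i]),round(float(d[i]),1)) for i in range(1,len(xs)-1) if abs(d[i])>6 and abs(d[i])>=abs(d[i-1]) and abs(d[i])>abs(d[i+1])])
```

```text
scene 721 y,z [-0.72 -5.22] slopes [-0.009 -0.083] angle 0.083
  rear cap end x ~ 144.3 noz end 153.6
  grad peaks [(27.0, 18.3), (40.5, -19.8), (46.5, -8.9), (54.0, 19.7), (133.0, -16.7), (154.0, -14.4)]
top 770 y,z [ 0.37 -5.21] slopes [-0.006 -0.079] angle 0.08
  rear cap end x ~ 153.9 noz end 155.6
  grad peaks [(25.0, -8.5), (29.5, 33.3), (34.0, -17.3), (38.0, -13.7), (53.5, 15.2), (132.0, -14.3)]
```

```bash
python3 -m inch '{"dp":[[0,0,0],[0,0,0],[0,0,0],[0,0,0],[0,0,0],[0,0,0],[0,0,0],[0,0,0],[0,0,0],[0,0,0]],"twist":[[0,0,0],[0,0,0],[0,0,0],[0,0,0],[0,0,0],[0,0,0],[0,0,0],[0,0,0],[0,0,0],[0,0,0]],"claw":[0.4,0.4,0.4,0.4,0.4,0.4,0.4,0.4,0.4,0.4]}';python3 - <<'E'
from tgt import *
from rig import snapshot
from scipy.optimize import least_squares
M=np.stack([X,Y,Z])
for n in("scene","top"):
    s=snapshot(n);P=cloud(s).reshape(-1,3);L=(P-stop)@M.T;r=np.hypot(L[:,1],L[:,2])
    m=(L[:,0]>58)&(L[:,0]<126)&(r<27);q=L[m]
    f=least_squares(lambda p:np.hypot(q[:,1]-p[0]-p[2]*(q[:,0]-94),q[:,2]-p[1]-p[3]*(q[:,0]-94))-18,[0,0,0,0],loss='soft_l1').x
    print(n,f.round(3))
    cv2.imwrite(f"pics/end_{n}.png",s["img"])
    d=cv2.absdiff(s["img"],load(n+"0")["img"]).max(2)>60
    print(n,"diff boxes",[tuple(int(v) for v in cv2.boundingRect(c)) for c in cv2.findContours(cv2.morphologyEx(d.astype(np.uint8),cv2.MORPH_OPEN,np.ones((3,3))),0,1)[0] if cv2.contourArea(c)>60])
E
```

```text
time: 22.2
position: [579.7, 306.2, 371.0]
eef_rot: [3.141, 0.611, 1.342]
contact_force: [-0.1, -0.7, -1.0]
width: 0.699
scene [-0.673 -5.127 -0.006 -0.081]
scene diff boxes [(396, 264, 12, 12), (293, 235, 41, 38), (358, 226, 43, 49), (412, 210, 24, 19), (439, 208, 92, 40), (399, 196, 27, 13), (312, 133, 78, 25), (429, 126, 101, 85), (386, 91, 15, 23), (605, 86, 11, 19), (437, 26, 54, 60), (437, 0, 203, 157), (446, 0, 8, 22)]
top [ 0.365 -5.144 -0.006 -0.085]
top diff boxes [(126, 419, 205, 61), (329, 379, 127, 101), (0, 338, 93, 142), (346, 227, 26, 89), (237, 218, 26, 25), (213, 210, 24, 21), (37, 149, 29, 71)]
```

View pics/end_top.png

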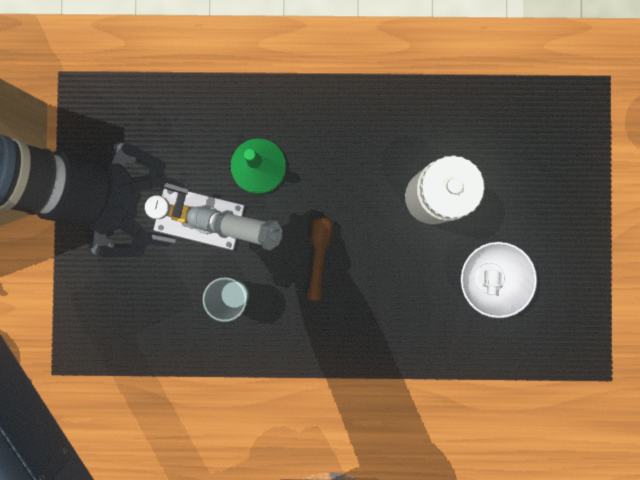

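The filter sits still in the port at (240,225) and the plug is in the bowl at (493,280). The funnel, cup, pestle and canister have not moved, and the gripper is clear. I'll hand the job in.

```bash
python3 -c "
from rig import job_done,observe
print(job_done()); print(observe()['time'])"
```

```text
the job is handed in; nothing more can be done
None
the job is handed in; nothing more can be done
```

I pulled the dust plug out of the port and dropped it in the bowl. I then pushed the filter's stem in along the port's axis to the stop, let go and backed the arm clear. The job was handed in at about 22 s of the 59 s allowed; no verdict is reported.

- **Stem depth:** a further push raised the force to about 19 N with no more travel. After release, the edges of the white body were 54 mm and 133 mm from the stop in one view, and 53.5 mm and 132 mm in the other; fully home is 54 and 134. So the tip should be within 1–2 mm of the stop, but I could not see it directly.
- **Filter tilt:** the filter sagged to about 0.08 rad off the bore axis when released, and had not moved further when checked about 1 s later. The limit is 0.15 rad.
- **Disagreements:** the gripper's own position put the tip 2–3 mm past the stop, and the gap between cap and port mouth measured about 7 mm instead of the nominal 8. I put both down to small slip and calibration error.
- **Rest of the scene:** the plug lies on the bowl's floor near the centre and the bowl is upright. The canister, cup, funnel and pestle show no visible shift, and the contact force on the robot was about 1 N, within its usual noise.

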